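Shift the sown plate onto the tray and cover it

ROBOT

A 6-joint arm with a two-finger parallel gripper is mounted at the origin on the work surface. World frame = base frame: x ahead of the robot, y to its left, z up, the work surface at z = 0. Lengths are in m, angles in rad, forces in N, time in s.
With the tool pointing down it reaches from about 0.3 to 0.875 m from the base axis. Payload 6.4 kg.
Tool frame: the origin (TCP) lies on the centre line of the jaws, within the pads' length; the fingertips stand 25 mm ahead of it and the grasp point (between the pads) lies 6 mm ahead of it; z points along the fingers, y is the line along which they close (so a half turn about z gives the same grasp; the last joint's range is limited). The gripper opens to 85 mm and grips with 20 to 120 N. Pads are 22 mm wide; open, the fingers measure 114 mm over their backs; the gripper's body (76 mm by 85 mm) begins 54 mm behind the grasp point. The pads swing forward as they close: fully open they stand 13 mm farther back than shut.
Start: joints at [-0.206, 0.181, 1.607, -0, 1.354, -0.206], TCP at [0.575, 0, 0.256] pointing down, gripper open.
Joint ranges: [-2.99, 2.99], [-0.89, 2.07], [0.3, 2.58], [-1.14, 4.28], [0, 2.63], [-3.12, 3.12]. Speed limits (rad/s): [2.57, 2.57, 3.01, 3.14, 3.14, 3.14].

INTERFACE

Orientations are given as a unit quaternion [x, y, z, w].
In Python, from plant import status, camera, camera_model, close_job gives the robot as it stands. The module is installed in compiled form; this text tells all that it offers.
- The arm moves only by the shell command python3 -m pendant 'ROWS'. ROWS is a JSON object of lists of equal length, an entry for each row: "xyz": the shift along the tool's x, y, z in mm, a list of three; "delta_rot": the turn, a rotation vector about the tool's x, y, z in degrees, a list of three; "claw": the finger opening in mm, from 0 to 85.4. A call has 1 to 12 rows; each row is the pose to reach, as a shift and turn from the pose commanded when the call began, along the tool's axes at that moment; what a row does not reach only later rows make up. A row lasts 1/10 s, in which the tool goes at most 50 mm and 8.59 degrees, less where a joint would pass 70% of its speed; a pose out of reach is approached as far as the arm can. A call with a gripper value outside its range is refused whole. The fingers move at their own pace and stop on an object; the grip force is fixed at half the most. Time passes only in rows, so rows that repeat a pose let the fingers close. It gives the time, the measured TCP pose, the force, the opening and the grip force at its end, in the units of the state.
- status.get_obs(): the state, without advancing time (a new reading comes with each control period).
- camera(name): name is "scene" or "side" or "wrist"; returns the picture (400x640x3 uint8, red, green, blue); there is no depth.
- camera_model(name): a dict with "fx", "fy", "cx", "cy" (pixels), "cam_to_world" (4x4, takes a point from camera to world coordinates); the wrist camera has in their place "mount" (4x4, takes a point from camera to tool coordinates, whose origin is the TCP and whose axes are the flange's). Camera axes: x right, y up, looking along -z (the intrinsics and any distortion apply to the point x, -y, -z); pixel columns grow to the right and rows downward; lengths in m; the calibration is good to about 2 mm. A picture is of the moment at which its call begins: read the wrist's pose just before it. camera_model takes no time and is no camera call.
- close_job(): hands the job in; it is judged then, once.
The state is a dict: "time": time; "qpos": joint angles; "joint_vel": joint speeds; "tau": joint torques, N m; "tcp_pos": TCP position; "ee_rot": TCP orientation; "force": force on the tool from outside, world axes, zero at the start; "ft_torque": the same for the moment, N m; "finger_gap": finger opening in m; "grip_force": force on a finger pad.
Only numpy, scipy, OpenCV 4.12 (cv2) and the standard library are available. Lean on these libraries where they do the work, as an engineer would, in place of code of your own. Each camera call takes 0.05 s, during which the arm holds its last target. There are 200 camera calls.

TASK

Slide the steel lifter under the footed terracotta sowing plate that stands among the pots, carry the plate level on it without touching the plate with your fingers, and set it down gently in the middle of the silicone tray. Draw the lifter out and lay it flat on the bare ledge, then stand the glass cloche gently over the plate so that its rim rests on the tray inside the lip. Leave the two herb pots, the bucket and the snip holder as they stand.

Things in the scene. Friction and masses are not known exactly. Their poses are not given: they have to be found in the camera images.
- plate: Square terracotta plate, 80 x 80 x 8 mm, nine dark wells on top, on four 12 mm square cork feet 14 mm tall (foot centres 33 mm from the middle in x and y: 54 mm clear between feet from every side, 14 mm clear under the slab). 22 mm tall, 0.11 kg. Origin: middle, at the feet's underside; x, y along the sides. Its -x side is open; basil, thyme and bucket stand by the other three.
- lifter: Lifter lying on the ledge: flat steel blade 120 x 42 x 3 mm with an upright square wooden grip 28 x 28 mm rising to 83 mm above the blade's underside. Origin: blade underside, below the grip's axis; x points to the blade's free end (blade from -25 to +95 mm, the grip's front face at +14 mm); z up the grip. 0.17 kg.
- cloche: Round glass cloche, open below: outer diameter 140 mm, inner 132 mm up to 45 mm height, glass 100 mm tall, narrowing to 80 mm across its flat top; on it a dark wooden knob, 30 mm diameter, from 100 to 142 mm height. Origin: centre of the rim's underside; z up. 0.4 kg.
- tray: Square flat grey silicone tray fixed on the ledge, 180 x 180 mm, floor 3 mm thick, with a lip 3 mm wide rising to 5 mm above the ledge. Origin: centre of its underside; x, y along the sides.
- basil: Basil in a terracotta pot: 76 mm diameter, pot 78 mm tall, leaves to 141 mm. Origin: centre of the underside. Loose; not to be disturbed.
- thyme: Thyme in a terracotta pot: 76 mm diameter, pot 68 mm tall, sprigs to 115 mm. Origin: centre of the underside. Loose; not to be disturbed.
- bucket: Small galvanised bucket, 82 mm diameter, 85 mm tall. Origin: centre of the underside. Loose; not to be disturbed.
- holder: Yellow plastic snip holder, 46 mm (x) by 60 mm (y), 95 mm tall, the snips in it reach 154 mm; it stands by the +x side of the tray. Origin: centre of the underside. Loose; not to be disturbed.
Not all that is in view belongs to the job. What is shaped like the lifter but turquoise is not meant.

How it is judged:
On the way, in this order (a step that is already met when the one before it is completed fails the run):
1. the plate rides on the lifter, clear of the ledge (height (world z) of plate above 0.025 m and contact force between lifter and plate above 0.3 N), for 0.3 s.
2. the plate stands on the tray, near its middle, and the lifter has been drawn out from under it (horizontal distance between plate and tray below 0.025 m and height (world z) of plate below 0.006 m and horizontal distance between lifter and plate above 0.125 m and contact force between lifter and plate below 0.05 N), for 0.2 s.
At the end, for the whole second after the job is handed in: The plate stands level on the tray floor, its centre within 25 mm of the tray's centre; the cloche stands upright over it with its whole rim on the tray floor inside the lip; the lifter lies flat on the ledge, off the tray and clear of the cloche; all are at rest (horizontal distance between plate and tray below 0.025 m and height (world z) of plate below 0.006 m and angle between each of plate, lifter's own z axis and vertical below 0.05 rad and height (world z) of cloche between 0.001 and 0.0055 m and angle between cloche's own z axis and vertical below 0.02 rad and horizontal distance between cloche and plate below 0.02 m and height (world z) of lifter below 0.005 m and contact force between lifter and tray below 0.05 N and contact force between lifter and cloche below 0.05 N and linear speed of each of plate, cloche, lifter below 0.02 m/s and x of cloche in the frame of tray between -0.0185 and 0.0185 m and y of cloche in the frame of tray between -0.0185 and 0.0185 m); the robot touches nothing.
It fails at once if fingers touch the plate (contact force between the fingers and plate above 0.3 N).
It fails at once if the plate is tipped by more than 14 degrees (angle between plate's own z axis and vertical above 0.25 rad).
It fails at once if the plate is knocked, dropped or pressed with more than 15 N (contact force between plate and anything else above 15 N).
It fails at once if the cloche is knocked against or pressed on the tray, the lifter, a pot, the bucket or the snip holder with more than 30 N (contact force between cloche and tray above 30 N or contact force between cloche and lifter above 30 N or contact force between cloche and basil above 30 N or contact force between cloche and thyme above 30 N or contact force between cloche and bucket above 30 N or contact force between cloche and holder above 30 N).
It fails at once if a pot, the bucket or the snip holder is shifted by more than 15 mm or tipped (distance of any of basil, thyme, bucket, holder from where it was at the start of the episode above 0.015 m or angle between any of basil, thyme, bucket, holder's own z axis and vertical above 0.2 rad).
It also fails if it takes over 72 s, if anything falls off the work surface, if the arm or the gripper's body presses on something with over 40 N, if the wrist force passes 120 N, or if a joint passes its speed limit or range.

## Working session

There is one attempt and no reset: what is moved stays moved. The work goes in short steps, Python scripts to look and compute and a shell command to move; the robot and the scene stay as the last step left them, time stands still between calls to the robot, and variables do not carry over. Pictures are saved under pics/ and viewed, at most 10 in all, crops included, and the job is handed in when it is done.

```bash
mkdir -p pics; python3 - <<'E'
from plant import status,camera,camera_model
import cv2,json,numpy as np
o=status.get_obs();print(o)
for n in("scene","side"):
    im=camera(n);cv2.imwrite(f"pics/{n}0.png",im[:,:,::-1]);m=camera_model(n);print(n,{k:np.round(v,4).tolist() if not isinstance(v,str) else v for k,v in m.items()})
m=camera_model("wrist");print({k:np.round(v,4).tolist() if not isinstance(v,str) else v for k,v in m.items()})
im=camera("wrist");cv2.imwrite("pics/wrist0.png",im[:,:,::-1])
E
```

```text
{'time': 0.0, 'qpos': array([-2.06266588e-01,  1.81563404e-01,  1.60802796e+00,  1.18122004e-05,
        1.35381077e+00, -2.06275150e-01]), 'joint_vel': array([-0.00083348,  0.00056969,  0.00045656, -0.00185945,  0.00252276,
       -0.0003264 ]), 'tau': array([ 3.41415571e-04, -4.44869328e+01, -3.51340663e+01, -2.51131587e-04,
        9.11703974e-03,  3.43231875e-05]), 'tcp_pos': array([5.74477152e-01, 1.49582713e-04, 2.55361907e-01]), 'ee_rot': array([ 7.07104367e-01,  7.07108616e-01, -4.90333089e-04, -7.60370692e-04]), 'force': array([ 0.67430196, -0.37841028,  0.43215258]), 'ft_torque': array([-0.00694081,  0.00609517, -0.00456509]), 'grip_force': 0.0, 'finger_gap': 0.08504425617166893}
scene {'fx': 398.8036, 'fy': 398.8036, 'cx': 320.6127, 'cy': 201.0174, 'cam_to_world': [[0.7983, -0.3248, 0.5072, 1.1341], [0.6023, 0.4369, -0.6681, -0.7209], [-0.0046, 0.8388, 0.5444, 0.622], [0.0, 0.0, 0.0, 1.0]]}
side {'fx': 492.1172, 'fy': 492.1172, 'cx': 319.3431, 'cy': 202.7225, 'cam_to_world': [[0.9268, 0.1581, -0.3407, 0.1061], [-0.3749, 0.4456, -0.8129, -1.1554], [0.0233, 0.8811, 0.4723, 0.7316], [0.0, 0.0, 0.0, 1.0]]}
{'fx': 353.2642, 'fy': 353.2642, 'cx': 319.6808, 'cy': 199.0598, 'mount': [[0.0013, 0.9512, 0.3085, 0.0788], [1.0, -0.0015, 0.0003, -0.0006], [0.0008, 0.3085, -0.9512, -0.1179], [0.0, 0.0, 0.0, 1.0]]}
```

View pics/scene0.png

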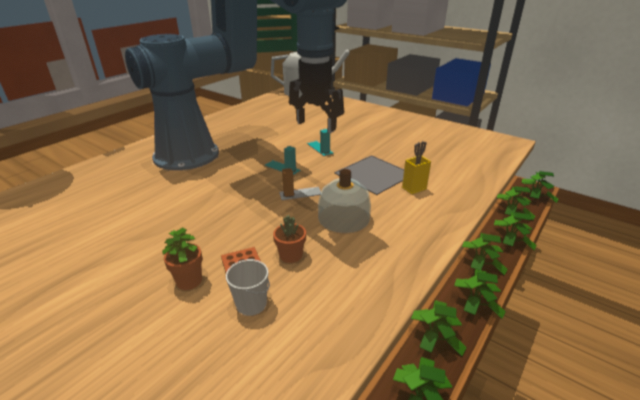

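View pics/side0.png

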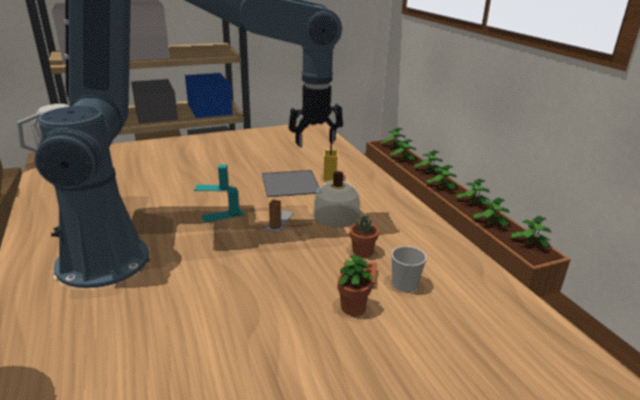

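Scene view: the lifter candidates are the brown grip at (287,182) with its steel blade at (307,192), and two turquoise look-alikes at (290,158) and (325,140). The one with the wooden grip and steel blade fits. The plate is orange at (240,261) between basil (185,265), thyme (290,243) and bucket (249,287). The cloche is at (345,205), the tray at (374,174) and the holder at (416,175).

```bash
cat > h.py <<'E'
import numpy as np,cv2
from scipy.spatial.transform import Rotation as R
from plant import status,camera,camera_model
def cam(n,o=None):
    m=camera_model(n)
    if n=="wrist":
        T=np.eye(4);T[:3,:3]=R.from_quat(o["ee_rot"]).as_matrix();T[:3,3]=o["tcp_pos"];T=T@np.array(m["mount"])
    else: T=np.array(m["cam_to_world"])
    return m,T
def ray(c,uv):
    m,T=c;u,v=uv
    return T[:3,3],T[:3,:3]@np.array([(u-m["cx"])/m["fx"],-(v-m["cy"])/m["fy"],-1])
def plane(c,uv,z):
    p,d=ray(c,uv);return p+d*(z-p[2])/d[2]
def pts(c,px,z): return np.array([plane(c,q,z)[:2] for q in px])
E
python3 - <<'E'
from h import *
print(camera_model("wrist").keys(),[ (k,v) for n in("scene","side","wrist") for k,v in camera_model(n).items() if 'dist' in k])
s=cam("scene");d=cam("side")
P=lambda n,c,uv,z:print(n,np.round(plane(c,uv,z)[:2],3))
P("grip top s",s,(288,170),.083);P("grip top d",d,(275,202),.083)
P("blade s",s,(320,191),.003);P("blade d",d,(291,215),.003)
P("knob s",s,(345,170),.142);P("knob d",d,(338,173),.142)
P("plate s",s,(240,258),.022);P("basil s",s,(184,250),.078);P("thyme s",s,(290,231),.068);P("bucket s",s,(248,272),.085)
P("basil d",d,(355,285),.078);P("thyme d",d,(364,230),.068);P("bucket d",d,(408,256),.085)
for q in((335,174),(370,157),(412,172)):P("tray s",s,q,.004)
for q in((263,175),(312,170),(318,193),(265,195)):P("tray d",d,q,.004)
P("holder d",d,(330,152),.095);P("holder s",s,(417,160),.095)
a=cv2.imread("pics/scene0.png")[125:225,240:400]
a=cv2.resize(a,None,fx=4,fy=4,interpolation=3)
cv2.imwrite("pics/crop.png",a)
E
```

```text
dict_keys(['fx', 'fy', 'cx', 'cy', 'mount']) []
grip top s [0.461 0.014]
grip top d [0.459 0.006]
blade s [0.523 0.081]
blade d [0.523 0.055]
knob s [0.65  0.019]
knob d [0.65  0.009]
plate s [ 0.571 -0.283]
basil s [ 0.51  -0.377]
thyme s [ 0.638 -0.183]
bucket s [ 0.673 -0.348]
basil d [ 0.51  -0.403]
thyme d [ 0.638 -0.191]
bucket d [ 0.669 -0.355]
tray s [0.5   0.191]
tray s [0.527 0.36 ]
tray s [0.69  0.348]
tray d [0.523 0.352]
tray d [0.699 0.335]
tray d [0.652 0.161]
tray d [0.486 0.204]
holder d [0.736 0.266]
holder s [0.735 0.264]
```

View pics/crop.png

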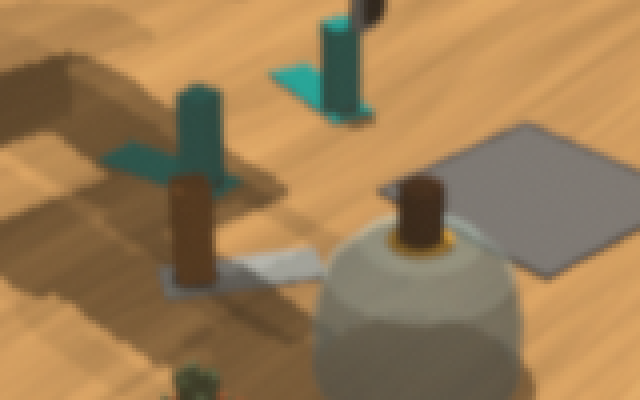

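View pics/wrist0.png

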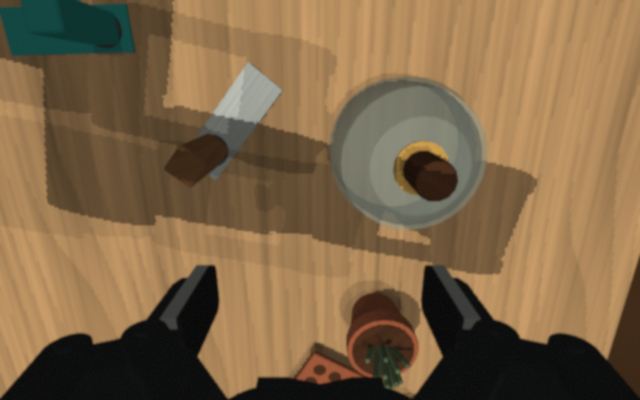

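The crop confirms it: the wooden grip (crop 192,230) with the steel blade (290,268) is the lifter, and the turquoise ones are decoys. The wrist view shows the blade's free end at (248,63)-(282,90), its near corner at (215,180) and the grip top at about (185,170). The knob is at (435,181) and the plate's edge at (325,370).

```bash
python3 - <<'E'
from h import *
o=status.get_obs();c=cam("wrist",o)
a=pts(c,[(248,63),(282,90),(215,180)],.003);print(a.round(4))
e=a[1]-a[2];f=a[1]-a[0];print("edge",np.linalg.norm(e),np.degrees(np.arctan2(e[1],e[0])),"end",np.linalg.norm(f),np.degrees(np.arctan2(f[1],f[0]))+90)
u=e/np.linalg.norm(e);print("origin",(a[0]+a[1])/2-.095*u)
print("griptop",pts(c,[(182,172)],.083))
print("knob",pts(c,[(436,182)],.142),"cloche",pts(c,[(408,155)],.0))
print("decoy",pts(c,[(5,50),(133,50),(130,5)],.003))
im=cv2.imread("pics/wrist0.png")
g=cv2.cvtColor(im,cv2.COLOR_BGR2HSV)
s=(cv2.cvtColor(cv2.imread("pics/scene0.png"),cv2.COLOR_BGR2HSV))
m=((s[...,0]>80)&(s[...,0]<98)&(s[...,1]>130)).astype('u1');m[:130]=0
n,l,st,ce=cv2.connectedComponentsWithStats(m);print(st[1:],ce[1:])
print("decoys s",pts(cam("scene"),[(270,165),(300,171),(308,144),(333,153)],.003))
E
```

```text
[[ 0.5031  0.0989]
 [ 0.5356  0.0737]
 [ 0.46   -0.0197]]
edge 0.12012062846314603 51.000759891065094 end 0.04119542678794219 52.19428810624931
origin [0.45954736 0.01248982]
griptop [[0.45741109 0.00854525]]
knob [[0.65258348 0.01620765]] cloche [[0.6677561  0.00752515]]
decoy [[0.26760227 0.11044795]
 [0.39208695 0.11059877]
 [0.39557559 0.14958756]]
[[322 130   5   4  15]
 [309 142  12  10  66]
 [323 153   2   2   3]
 [330 152   1   1   1]] [[324.13333333 131.2       ]
 [315.92424242 145.60606061]
 [323.33333333 153.66666667]
 [330.         152.        ]]
decoys s [[0.29046477 0.11374514]
 [0.39677124 0.14109478]
 [0.28953045 0.31705512]
 [0.40619447 0.31101469]]
```

```bash
python3 -m pendant '{"xyz":[[11,-115.5,60],[11,-115.5,105],[11,-115.5,105],[11,-115.5,105],[11,-115.5,105],[11,-115.5,105],[11,-115.5,140],[11,-115.5,170],[11,-115.5,189],[11,-115.5,189],[11,-115.5,189],[11,-115.5,189]],"delta_rot":[[0,0,38.5],[0,0,38.5],[0,0,38.5],[0,0,38.5],[0,0,38.5],[0,0,38.5],[0,0,38.5],[0,0,38.5],[0,0,38.5],[0,0,38.5],[0,0,38.5],[0,0,38.5]],"claw":[85,85,85,85,85,85,85,85,85,85,85,50]}'
python3 -m pendant '{"xyz":[[0,0,0],[0,0,0],[0,0,0],[0,0,0],[0,0,0],[0,0,0],[0,0,0],[0,0,0]],"delta_rot":[[0,0,0],[0,0,0],[0,0,0],[0,0,0],[0,0,0],[0,0,0],[0,0,0],[0,0,0]],"claw":[20,15,15,15,15,15,15,15]}'
```

```text
time: 1.35
tcp_pos: [0.4608, 0.0107, 0.0687]
ee_rot: [0.901, 0.435, 0.001, 0.001]
force: [0.0, 0.6, 0.1]
finger_gap: 0.073
grip_force: 0.0
time: 2.15
tcp_pos: [0.46, 0.011, 0.068]
ee_rot: [0.901, 0.434, 0.0, 0.0]
force: [-1.4, -0.1, 6.8]
finger_gap: 0.0276
grip_force: 59.6
```

```bash
python3 -m pendant '{"xyz":[[0,0,-30],[0,0,-70],[-10,40,-110],[-20,80,-150],[-30,120,-180],[-44,171,-200],[-44,171,-200],[-44,171,-200],[-44,171,-200],[-44,171,-200],[-44,171,-200],[-44,171,-200]],"delta_rot":[[0,0,0],[0,0,8],[0,0,16],[0,0,24],[0,0,32],[0,0,40],[0,0,48],[0,0,56],[0,0,64],[0,0,72],[0,0,80],[0,0,86.5]],"claw":[15,15,15,15,15,15,15,15,15,15,15,15]}'
python3 -m pendant '{"xyz":[[0,0,0],[0,0,0],[0,0,0]],"delta_rot":[[0,0,0],[0,0,0],[0,0,0]],"claw":[15,15,15]}'
python3 - <<'E'
from h import *
import pickle
o=status.get_obs();im=camera("wrist");cv2.imwrite("pics/w1.png",im[:,:,::-1]);pickle.dump(o,open("w1.pkl","wb"));print(o["tcp_pos"],o["qpos"],R.from_quat(o["ee_rot"]).as_matrix()[:,0])
E
```

```text
time: 3.35
tcp_pos: [0.5655, -0.1297, 0.2665]
ee_rot: [0.953, -0.303, -0.001, -0.0]
force: [0.4, 0.1, -1.7]
finger_gap: 0.0276
grip_force: 60.1
time: 3.65
tcp_pos: [0.5658, -0.1298, 0.2671]
ee_rot: [0.954, -0.3, -0.0, -0.0]
force: [-0.1, -0.2, -2.2]
finger_gap: 0.0272
grip_force: 60.1
[ 0.56582263 -0.12980029  0.267053  ] [-4.29847901e-01  1.84208774e-01  1.58089297e+00  1.54552077e-05
  1.37694227e+00  1.74951410e+00] [ 8.20467058e-01 -5.71693630e-01 -4.46866268e-04]
```

View pics/w1.png

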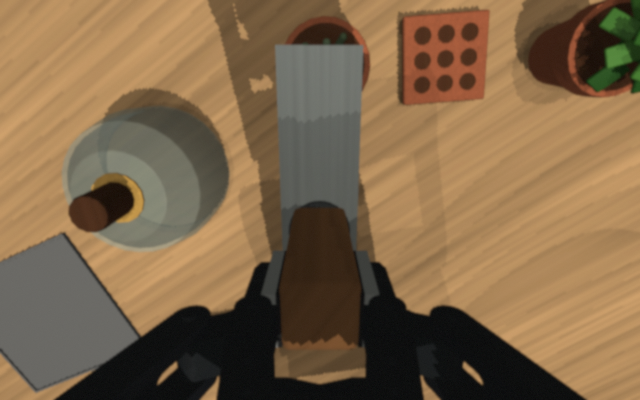

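The plate is at (445,55) with its nine wells in view. The blade tip spans (277,45)-(363,46), straight in the hand. The cloche is at (147,178), basil at (600,55), thyme is behind the blade tip and a part of the tray is at lower left.

```bash
python3 - <<'E'
from h import *
import pickle
o=pickle.load(open("w1.pkl","rb"));c=cam("wrist",o);im=cv2.imread("pics/w1.png")
sub=im[:115,395:498];hsv=cv2.cvtColor(sub,cv2.COLOR_BGR2HSV)
T=o["tcp_pos"][:2];x=R.from_quat(o["ee_rot"]).as_matrix()[:2,0];y=R.from_quat(o["ee_rot"]).as_matrix()[:2,1]
red=((hsv[...,0]<11)|(hsv[...,0]>172))&(hsv[...,1]>110)
m=red.astype('u1');m=cv2.morphologyEx(m,cv2.MORPH_OPEN,np.ones((3,3)))
cs,_=cv2.findContours(m,cv2.RETR_EXTERNAL,cv2.CHAIN_APPROX_NONE);k=max(cs,key=cv2.contourArea)
fill=np.zeros_like(m);cv2.drawContours(fill,[k],-1,1,-1);fill=cv2.erode(fill,np.ones((7,7)))
v=sub[...,2];w=((v<105)&(fill>0)).astype('u1')
n,l,st,ce=cv2.connectedComponentsWithStats(w);ce=ce[1:][st[1:,4]>40]+[395,0];print(len(ce),ce.round(1).tolist())
P=pts(c,ce,.022)
q=P.mean(0);print("wells mean",q)
r=cv2.minAreaRect(((P-q)*1e4).astype(np.float32));print(r)
b=cv2.boxPoints(r)/1e4;e=b[1]-b[0];ang=np.degrees(np.arctan2(e[1],e[0]))%90-90;print("yaw",ang,"tool yaw",np.degrees(np.arctan2(x[1],x[0])))
d=q-T;print("plate in tool",d@x,d@y)
# blade in hand
# underside z in tool: blade top corners at tool z?
zt=o["tcp_pos"][2]-.065
B=pts(c,[(277,45),(363,46)],zt);print("tip in tool",[( (p-T)@x,(p-T)@y) for p in B])
B=pts(c,[(284,240),(354,240)],zt);print("rear in tool",[( (p-T)@x,(p-T)@y) for p in B])
print("knob",pts(c,[(88,213)],.142),"cloche base",pts(c,[(147,178)],.02))
print("tray",pts(c,[(65,233),(143,340),(37,390)],.005))
E
```

```text
9 [[469.6, 31.4], [445.9, 33.3], [422.3, 35.1], [468.2, 56.6], [445.0, 58.4], [421.9, 60.5], [444.1, 82.7], [467.0, 80.8], [421.6, 84.5]]
wells mean [ 0.58072016 -0.28713388]
((0.04753875732421875, -0.200927734375), (440.38018798828125, 441.715087890625), 59.4371337890625)
yaw -30.562866 tool yaw -34.86841634474562
plate in tool 0.10216954625046945 0.12057021643405554
tip in tool [(np.float64(0.09655706717166337), np.float64(-0.01966389629451704)), (np.float64(0.09617268089575752), np.float64(0.0213410603206415))]
rear in tool [(np.float64(-0.00504648656562213), np.float64(-0.01937676616667652)), (np.float64(-0.004995516247684623), np.float64(0.02023192827960469))]
knob [[0.65318727 0.01520006]] cloche base [[0.65685004 0.03004765]]
tray [[0.66389206 0.16319725]
 [0.50120162 0.19388396]
 [0.52342623 0.3713908 ]]
```

```bash
python3 -m pendant '{"xyz":[[-40,0,0],[-73,30,0],[-73,70,0],[-73,110,0],[-73,133,20],[-73,133,60],[-73,133,100],[-73,133,140],[-73,133,170],[-73,133,194],[-73,133,194],[-73,133,194]],"delta_rot":[[0,0,0],[0,0,-2],[0,0,-4.3],[0,0,-4.3],[0,0,-4.3],[0,0,-4.3],[0,0,-4.3],[0,0,-4.3],[0,0,-4.3],[0,0,-4.3],[0,0,-4.3],[0,0,-4.3]],"claw":[15,15,15,15,15,15,15,15,15,15,15,15]}'
python3 - <<'E'
from h import *
import pickle
o=status.get_obs();im=camera("wrist");cv2.imwrite("pics/w2.png",im[:,:,::-1]);pickle.dump(o,open("w2.pkl","wb"))
M=R.from_quat(o["ee_rot"]).as_matrix();print(o["tcp_pos"],M.round(4).tolist())
d=np.array([.58072,-.28713,0])-o["tcp_pos"];print("plate in tool",M.T@d, -30.56-np.degrees(np.arctan2(M[1,0],M[0,0])))
E
```

```text
time: 4.9
tcp_pos: [0.43, -0.197, 0.0737]
ee_rot: [0.964, -0.264, -0.0, -0.0]
force: [-0.0, 0.4, -1.5]
finger_gap: 0.027
grip_force: 60.2
[ 0.42997353 -0.19702027  0.07365728] [[0.8602, -0.51, -0.0004], [-0.51, -0.8602, 0.0003], [-0.0005, -0.0001, -1.0]]
plate in tool [0.17566086 0.00064399 0.07356973] 0.10074325150858243
```

View pics/w2.png

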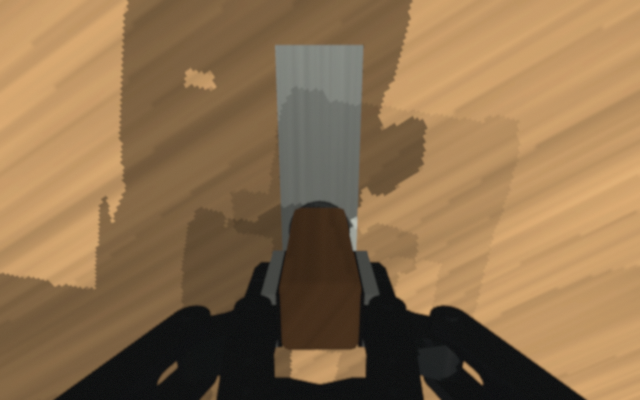

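The wrist view shows the blade straight ahead and empty of obstacles; the plate is just beyond the top of the frame. I advance.

```bash
python3 -m pendant '{"xyz":[[12,0,0],[24,0,0],[36,0,0],[46,0,0],[56,0,0],[66,0,0],[76,0,0],[86,0,0],[96,0,0],[106,0,0],[115,0,0],[115,0,0]],"delta_rot":[[0,0,0],[0,0,0],[0,0,0],[0,0,0],[0,0,0],[0,0,0],[0,0,0],[0,0,0],[0,0,0],[0,0,0],[0,0,0],[0,0,0]],"claw":[15,15,15,15,15,15,15,15,15,15,15,15]}'
python3 - <<'E'
from h import *
o=status.get_obs();im=camera("wrist");cv2.imwrite("pics/w3.png",im[:,:,::-1])
M=R.from_quat(o["ee_rot"]).as_matrix();d=np.array([.58072,-.28713,0])-o["tcp_pos"];print("plate in tool",M.T@d)
E
```

```text
time: 6.15
tcp_pos: [0.5299, -0.2565, 0.0735]
ee_rot: [0.964, -0.265, 0.001, 0.0]
force: [-0.2, -0.2, -1.5]
finger_gap: 0.0272
grip_force: 60.2
plate in tool [0.05925658 0.00033724 0.07358157]
```

View pics/w3.png

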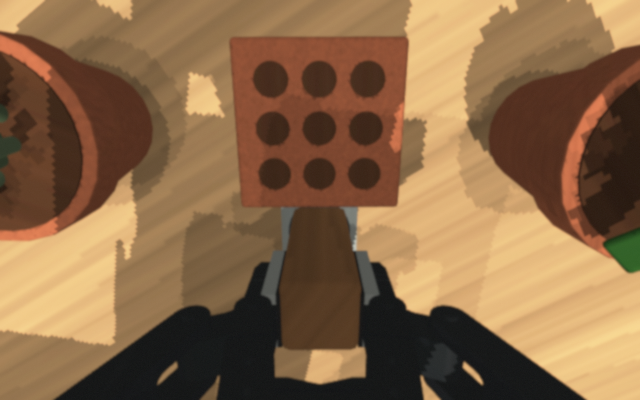

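The plate sits centred over the blade (wells around (318,128)), with the grip just short of its near edge. I lift.

```bash
python3 -m pendant '{"xyz":[[0,0,-1.5],[0,0,-3],[0,0,-4],[0,0,-5],[0,0,-6],[0,0,-7],[0,0,-8.5],[0,0,-11],[0,0,-15],[0,0,-20],[0,0,-26],[0,0,-32]],"delta_rot":[[0,0,0],[0,0,0],[0,0,0],[0,0,0],[0,0,0],[0,0,0],[0,0,0],[0,0,0],[0,0,0],[0,0,0],[0,0,0],[0,0,0]],"claw":[15,15,15,15,15,15,15,15,15,15,15,15]}'
python3 -m pendant '{"xyz":[[0,0,-6],[0,0,-9],[0,0,-10],[0,0,-10],[0,0,-10]],"delta_rot":[[0,0,0],[0,0,0],[0,0,0],[0,0,0],[0,0,0]],"claw":[15,15,15,15,15]}'
python3 - <<'E'
from h import *
o=status.get_obs();im=camera("wrist");cv2.imwrite("pics/w4.png",im[:,:,::-1])
M=R.from_quat(o["ee_rot"]).as_matrix();print(M.round(4).tolist(),o["qpos"])
E
```

```text
time: 7.4
tcp_pos: [0.5288, -0.2557, 0.106]
ee_rot: [0.964, -0.265, 0.0, 0.0]
force: [-0.3, 0.3, -2.7]
finger_gap: 0.0274
grip_force: 60.1
time: 7.9
tcp_pos: [0.5286, -0.2555, 0.115]
ee_rot: [0.964, -0.265, -0.0, -0.0]
force: [-0.0, -0.2, -3.6]
finger_gap: 0.0273
grip_force: 60.1
[[0.8599, -0.5105, -0.0004], [-0.5105, -0.8599, 0.0003], [-0.0005, -0.0001, -1.0]] [-6.52325901e-01  3.69380680e-01  1.68069951e+00 -1.11764684e-05
  1.09203096e+00  1.45429236e+00]
```

View pics/w4.png

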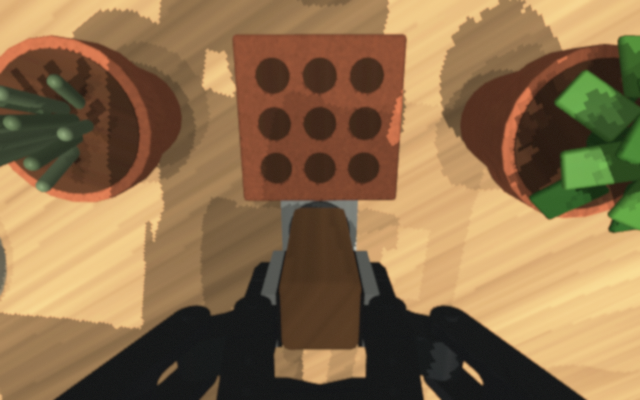

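The plate rides level on the blade, clear of both pots. I retreat, rise, and move to a viewing spot beside the tray.

```bash
Z='[0,0,0],[0,0,0],[0,0,0],[0,0,0],[0,0,0],[0,0,0],[0,0,0],[0,0,0],[0,0,0],[0,0,0],[0,0,0],[0,0,0]'
python3 -m pendant '{"xyz":[[-3,0,0],[-9,0,0],[-18,0,-2],[-29,0,-5],[-41,0,-10],[-54,0,-17],[-67,0,-25],[-80,0,-33],[-92,0,-41],[-103,0,-48],[-112,0,-54],[-118,0,-58]],"delta_rot":[[0,0,0],[0,0,0],[0,0,0],[0,0,0],[0,0,0],[0,0,0],[0,0,0],[0,0,0],[0,0,0],[0,0,0],[0,0,0],[0,0,0]],"claw":[15,15,15,15,15,15,15,15,15,15,15,15]}'
python3 -m pendant '{"xyz":[[-2,-4,-3],[-3,-10,-8],[-5,-20,-14],[-7,-33,-22],[-9,-48,-31],[-11,-64,-40],[-13,-80,-48],[-15,-96,-56],[-17,-112,-64],[-19,-128,-72],[-21,-144,-80],[-23,-160,-87]],"delta_rot":[[0,0,0],[0,0,-0.5],[0,0,-1.5],[0,0,-3],[0,0,-5],[0,0,-7],[0,0,-9],[0,0,-11],[0,0,-13],[0,0,-15],[0,0,-17],[0,0,-18.5]],"claw":[15,15,15,15,15,15,15,15,15,15,15,15]}'
```

```text
time: 9.15
tcp_pos: [0.4265, -0.1949, 0.1739]
ee_rot: [0.964, -0.265, 0.0, 0.0]
force: [-0.0, 0.3, -3.0]
finger_gap: 0.027
grip_force: 60.0
time: 10.35
tcp_pos: [0.4898, -0.0443, 0.2611]
ee_rot: [0.995, -0.105, 0.0, -0.0]
force: [-0.9, 0.6, -3.5]
finger_gap: 0.0274
grip_force: 60.0
```

```bash
python3 -m pendant '{"xyz":[[2,-14,-5],[4,-28,-10],[6,-43,-15],[9,-58,-20],[12,-73,-25],[14,-87,-29],[16,-99,-32],[18,-109,-35],[19,-118,-37],[20,-124,-38],[20,-128,-39],[20,-129,-39]],"delta_rot":[[0,0,-1],[0,0,-2],[0,0,-3],[0,0,-4],[0,0,-5],[0,0,-5],[0,0,-5],[0,0,-5],[0,0,-5],[0,0,-5],[0,0,-5],[0,0,-5]],"claw":[15,15,15,15,15,15,15,15,15,15,15,15]}'
python3 -m pendant '{"xyz":[[0,0,0],[0,0,0]],"delta_rot":[[0,0,0],[0,0,0]],"claw":[15,15]}'
python3 - <<'E'
from h import *
import pickle
o=status.get_obs();im=camera("wrist");cv2.imwrite("pics/w5.png",im[:,:,::-1]);pickle.dump(o,open("w5.pkl","wb"));print(o["tcp_pos"],o["qpos"])
E
```

```text
time: 11.55
tcp_pos: [0.536, 0.076, 0.2993]
ee_rot: [0.998, -0.063, -0.0, 0.0]
force: [0.1, -0.0, -3.3]
finger_gap: 0.0275
grip_force: 59.9
time: 11.75
tcp_pos: [0.5359, 0.0755, 0.2992]
ee_rot: [0.998, -0.063, -0.0, 0.0]
force: [1.5, -0.4, -3.4]
finger_gap: 0.0274
grip_force: 59.9
[0.53587332 0.07545651 0.29917529] [-7.94450911e-02  7.08997785e-02  1.64183756e+00 -1.84748456e-04
  1.42912092e+00  1.61738940e+00]
```

View pics/w5.png

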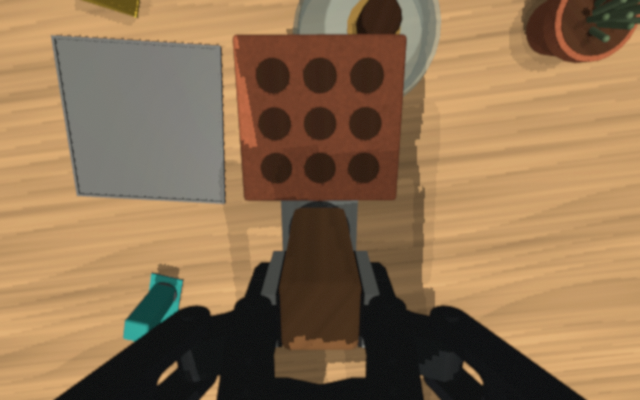

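The whole tray is in view, with corners near (53,36), (221,45), (225,203) and (78,194). The plate rides unchanged at (318,120), and a decoy lies at (155,305).

```bash
python3 - <<'E'
from h import *
import pickle
o=pickle.load(open("w5.pkl","rb"));c=cam("wrist",o);im=cv2.imread("pics/w5.png")
h=cv2.cvtColor(im,cv2.COLOR_BGR2HSV);m=((h[...,1]<60)).astype('u1');m[:,229:]=0;m[220:]=0;m=cv2.morphologyEx(m,cv2.MORPH_OPEN,np.ones((5,5)))
k=max(cv2.findContours(m,cv2.RETR_EXTERNAL,cv2.CHAIN_APPROX_NONE)[0],key=cv2.contourArea)
q=cv2.approxPolyDP(cv2.convexHull(k),8,True)[:,0];print(q.tolist())
P=pts(c,q,.005);print(P.round(4).tolist(),[np.linalg.norm(P[i]-P[i-1]).round(4) for i in range(len(P))])
C=P.mean(0);print("tray",C)
for i in range(len(P)):e=P[i]-P[i-1];print(np.degrees(np.arctan2(e[1],e[0]))%90,end=" ")
M=R.from_quat(o["ee_rot"]).as_matrix();T=o["tcp_pos"]
W=pts(c,[(273,75),(319,75),(366,75),(275,124),(320,123),(365,123),(277,168),(320,168),(363,168)],T[2]-.057).mean(0)
print("\nplate in tool",(W-T[:2])@M[:2,0],(W-T[:2])@M[:2,1])
E
```

```text
[[52, 36], [219, 46], [224, 202], [78, 195]]
[[0.6976, 0.3424], [0.6658, 0.1678], [0.4915, 0.1992], [0.5225, 0.3744]] [np.float64(0.178), np.float64(0.1775), np.float64(0.1771), np.float64(0.1779)]
tray [0.59432916 0.27092765]
79.6486847942396 79.68102072377324 79.7894522994755 79.95325106313341 
plate in tool 0.060443643183142326 0.0005035343493570893
```

```bash
python3 -m pendant '{"xyz":[[0,-3,0],[0,-10,0],[0,-22,0],[0,-37,0],[-1,-53,0],[-1,-70,0],[-2,-88,0],[-2,-106,0],[-3,-123,0],[-3,-137,0],[-4,-147,0],[-4,-152,0]],"delta_rot":[[0,0,-1],[0,0,-3],[0,0,-6],[0,0,-11],[0,0,-16],[0,0,-22],[0,0,-28],[0,0,-34],[0,0,-40],[0,0,-45],[0,0,-49],[0,0,-51.5]],"claw":[15,15,15,15,15,15,15,15,15,15,15,15]}'
python3 -m pendant '{"xyz":[[0,0,3],[0,0,9],[0,0,20],[0,0,34],[0,0,50],[0,0,67],[0,0,84],[0,0,101],[0,0,117],[0,0,130],[0,0,140],[0,0,145]],"delta_rot":[[0,0,0],[0,0,0],[0,0,0],[0,0,0],[0,0,0],[0,0,0],[0,0,0],[0,0,0],[0,0,0],[0,0,0],[0,0,0],[0,0,0]],"claw":[15,15,15,15,15,15,15,15,15,15,15,15]}'
python3 - <<'E'
from h import *
import time
o=status.get_obs();M=R.from_quat(o["ee_rot"]).as_matrix();T=o["tcp_pos"]
P=T+M@[.0604,.0005,0];d=np.array([.59433,.27093])-P[:2]
print(T,"shift needed tool",d@M[:2,0],d@M[:2,1],np.degrees(np.arctan2(M[1,0],M[0,0])))
E
```

```text
time: 13.0
tcp_pos: [0.5507, 0.2292, 0.2991]
ee_rot: [0.925, 0.38, -0.0, -0.0]
force: [-0.1, -0.4, -2.8]
finger_gap: 0.0275
grip_force: 60.0
time: 14.2
tcp_pos: [0.5505, 0.2268, 0.1528]
ee_rot: [0.926, 0.377, -0.001, -0.0]
force: [-0.2, 0.0, -3.1]
finger_gap: 0.0274
grip_force: 60.1
[0.5504864  0.22678115 0.15275746] shift needed tool 0.0018125608170505925 -0.0014942219800231544 44.283194030029804
```

```bash
python3 -m pendant '{"xyz":[[1,-1,4],[2,-1,12],[2,-1,23],[2,-1,34],[2,-1,44],[2,-1,52],[2,-1,58],[2,-1,61],[2,-1,63],[2,-1,64],[2,-1,65],[2,-1,65]],"delta_rot":[[0,0,0],[0,0,0],[0,0,0],[0,0,0],[0,0,0],[0,0,0],[0,0,0],[0,0,0],[0,0,0],[0,0,0],[0,0,0],[0,0,0]],"claw":[15,15,15,15,15,15,15,15,15,15,15,15]}'
python3 -m pendant '{"xyz":[[0,0,0.7],[0,0,1.4],[0,0,2.1],[0,0,2.8],[0,0,3.5],[0,0,4.2],[0,0,4.9],[0,0,5.6],[0,0,6.3],[0,0,7],[0,0,7.7],[0,0,8]],"delta_rot":[[0,0,0],[0,0,0],[0,0,0],[0,0,0],[0,0,0],[0,0,0],[0,0,0],[0,0,0],[0,0,0],[0,0,0],[0,0,0],[0,0,0]],"claw":[15,15,15,15,15,15,15,15,15,15,15,15]}'
```

```text
time: 15.4
tcp_pos: [0.552, 0.2292, 0.0895]
ee_rot: [0.926, 0.377, 0.0, 0.0]
force: [-0.0, 0.5, -2.5]
finger_gap: 0.0272
grip_force: 60.1
time: 16.6
tcp_pos: [0.5521, 0.2292, 0.0815]
ee_rot: [0.926, 0.377, 0.0, 0.0]
force: [-0.4, -0.2, -1.8]
finger_gap: 0.0273
grip_force: 60.1
```

```bash
python3 -m pendant '{"xyz":[[0,0,0.7],[0,0,1.4],[0,0,2.1],[0,0,2.8],[0,0,3.5],[0,0,4],[0,0,4.5],[0,0,4.5],[0,0,4.5]],"delta_rot":[[0,0,0],[0,0,0],[0,0,0],[0,0,0],[0,0,0],[0,0,0],[0,0,0],[0,0,0],[0,0,0]],"claw":[15,15,15,15,15,15,15,15,15]}'
python3 - <<'E'
from h import *
o=status.get_obs();print(o["force"],o["tcp_pos"]);im=camera("wrist");cv2.imwrite("pics/w6.png",im[:,:,::-1])
E
```

```text
time: 17.5
tcp_pos: [0.5518, 0.2292, 0.0768]
ee_rot: [0.926, 0.377, 0.0, -0.0]
force: [-0.5, -0.2, -1.2]
finger_gap: 0.027
grip_force: 60.1
[-0.50568254 -0.21083447 -1.24464052] [0.55182806 0.22919897 0.07680088]
```

View pics/w6.png

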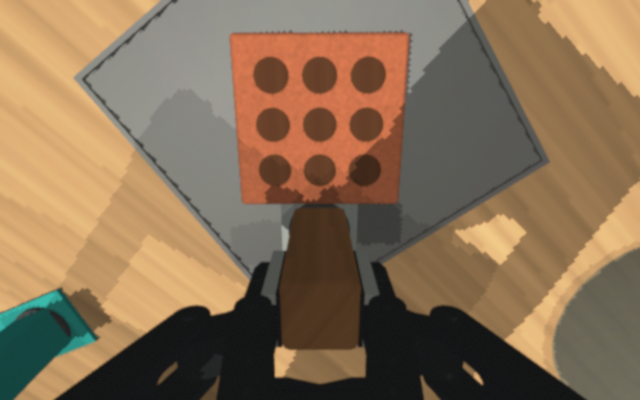

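The plate stands on the tray with the blade free under it: wells are centred at (318,125) and the tray lip is around it. I draw the lifter straight back.

```bash
python3 -m pendant '{"xyz":[[-4,0,0],[-12,0,0],[-22,0,0],[-33,0,0],[-45,0,0],[-57,0,0],[-69,0,0],[-81,0,0],[-93,0,0],[-104,0,0],[-112,0,0],[-112,0,0]],"delta_rot":[[0,0,0],[0,0,0],[0,0,0],[0,0,0],[0,0,0],[0,0,0],[0,0,0],[0,0,0],[0,0,0],[0,0,0],[0,0,0],[0,0,0]],"claw":[15,15,15,15,15,15,15,15,15,15,15,15]}'
python3 -m pendant '{"xyz":[[0,0,0],[0,0,0],[0,0,-10],[0,0,-25],[0,0,-40],[0,0,-40]],"delta_rot":[[0,0,0],[0,0,0],[0,0,0],[0,0,0],[0,0,0],[0,0,0]],"claw":[15,15,15,15,15,15]}'
python3 - <<'E'
from h import *
o=status.get_obs();im=camera("wrist");cv2.imwrite("pics/w7.png",im[:,:,::-1]);c=cam("wrist",o)
h=cv2.cvtColor(im,cv2.COLOR_RGB2HSV);red=(((h[...,0]<11)|(h[...,0]>172))&(h[...,1]>120)).astype('u1');red[220:]=0
n,l,st,ce=cv2.connectedComponentsWithStats(red);print([s.tolist() for s in st[1:] if s[4]>200])
for nm in("side","scene"):cv2.imwrite(f"pics/{nm}7.png",camera(nm)[:,:,::-1])
M=R.from_quat(o["ee_rot"]).as_matrix();T=o["tcp_pos"];d=np.array([.46,.005])-T[:2];print(T,d@M[:2,0],d@M[:2,1])
E
```

```text
time: 18.75
tcp_pos: [0.4708, 0.1503, 0.0767]
ee_rot: [0.926, 0.377, -0.0, -0.0]
force: [-0.5, 0.4, -1.9]
finger_gap: 0.027
grip_force: 60.2
time: 19.35
tcp_pos: [0.4737, 0.1514, 0.1194]
ee_rot: [0.926, 0.377, 0.002, 0.001]
force: [0.1, -0.3, -1.2]
finger_gap: 0.0275
grip_force: 60.2
[]
[0.47369803 0.15135478 0.11938387] -0.1120623047276112 0.09512823751362438
```

```bash
python3 -m pendant '{"xyz":[[-20,15,0],[-50,40,0],[-80,65,0],[-105,88,0],[-112,95,0],[-112,95,0],[-112,95,20],[-112,95,36],[-112,95,44],[-112,95,46],[-112,95,46],[-112,95,46]],"delta_rot":[[0,0,0],[0,0,0],[0,0,0],[0,0,0],[0,0,0],[0,0,0],[0,0,0],[0,0,0],[0,0,0],[0,0,0],[0,0,0],[0,0,0]],"claw":[15,15,15,15,15,15,15,15,15,15,15,15]}'
python3 -m pendant '{"xyz":[[0,0,1],[0,0,2],[0,0,3],[0,0,4],[0,0,4.5],[0,0,4.5]],"delta_rot":[[0,0,0],[0,0,0],[0,0,0],[0,0,0],[0,0,0],[0,0,0]],"claw":[15,15,15,15,15,15]}'
```

```text
time: 20.7
tcp_pos: [0.4584, 0.005, 0.0714]
ee_rot: [0.926, 0.377, 0.0, 0.0]
force: [0.1, -0.3, -1.5]
finger_gap: 0.0271
grip_force: 60.3
time: 21.3
tcp_pos: [0.4581, 0.0046, 0.0679]
ee_rot: [0.926, 0.377, -0.0, 0.0]
force: [-8.7, 0.2, 18.1]
finger_gap: 0.0277
grip_force: 62.7
```

```bash
python3 -m pendant '{"xyz":[[0,0,-1],[0,0,-1],[0,0,-1],[0,0,-1],[0,0,-1],[0,0,-1],[0,0,-1],[0,0,-30],[0,0,-80],[0,0,-130],[0,0,-180],[0,0,-200]],"delta_rot":[[0,0,0],[0,0,0],[0,0,0],[0,0,0],[0,0,0],[0,0,0],[0,0,0],[0,0,0],[0,0,0],[0,0,0],[0,0,0],[0,0,0]],"claw":[25,35,60,85,85,85,85,85,85,85,85,85]}'
python3 - <<'E'
from h import *
o=status.get_obs();M=R.from_quat(o["ee_rot"]).as_matrix();T=o["tcp_pos"];print(T,o["qpos"].round(3))
print(M.round(3).tolist())
im=camera("wrist");cv2.imwrite("pics/w8.png",im[:,:,::-1]);c=cam("wrist",o)
h=cv2.cvtColor(im,cv2.COLOR_RGB2HSV)
red=(((h[...,0]<11)|(h[...,0]>172))&(h[...,1]>120)).astype('u1')
grey=(h[...,1]<50).astype('u1')
for m in(red,grey):
    n,l,st,ce=cv2.connectedComponentsWithStats(m);print([(s.tolist(),q.round().tolist()) for s,q in zip(st[1:],ce[1:]) if s[4]>300])
E
```

```text
time: 22.5
tcp_pos: [0.4599, 0.0043, 0.2718]
ee_rot: [0.926, 0.377, 0.003, 0.002]
force: [0.6, 0.1, 0.3]
finger_gap: 0.0847
grip_force: 0.0
[0.45988177 0.00433202 0.27180836] [-0.25  -0.105  1.871  0.     1.368  0.548]
[[0.716, 0.699, 0.008], [0.699, -0.716, -0.002], [0.004, 0.007, -1.0]]
[([530, 138, 107, 78, 2725], [566.0, 167.0]), ([542, 316, 96, 51, 1325], [585.0, 337.0])]
[([378, 0, 174, 85, 10363], [457.0, 38.0]), ([296, 68, 41, 113, 3378], [316.0, 111.0]), ([0, 266, 227, 134, 13536], [132.0, 355.0]), ([414, 266, 224, 134, 12963], [505.0, 355.0]), ([232, 379, 176, 21, 2278], [320.0, 391.0])]
```

```bash
python3 -m pendant '{"xyz":[[30,-13,-10],[70,-31,-20],[115,-50,-28],[160,-70,-28],[200,-88,-28],[222,-97,-28],[222,-97,-28],[222,-97,-28],[222,-97,-28]],"delta_rot":[[0,0,0],[0,0,0],[0,0,0],[0,0,0],[0,0,0],[0,0,0],[0,0,0],[0,0,0],[0,0,0]],"claw":[85,85,85,85,85,85,85,85,85]}'
python3 - <<'E'
from h import *
o=status.get_obs();M=R.from_quat(o["ee_rot"]).as_matrix();T=o["tcp_pos"];print(T,np.degrees(np.arctan2(M[1,0],M[0,0])))
im=camera("wrist");cv2.imwrite("pics/w9.png",im[:,:,::-1]);c=cam("wrist",o)
h=cv2.cvtColor(im,cv2.COLOR_RGB2HSV)
red=(((h[...,0]<11)|(h[...,0]>172))&(h[...,1]>120)).astype('u1')
n,l,st,ce=cv2.connectedComponentsWithStats(red);print([(s.tolist(),q.round().tolist()) for s,q in zip(st[1:],ce[1:]) if s[4]>300])
cs,_=cv2.findContours(red,cv2.RETR_EXTERNAL,cv2.CHAIN_APPROX_NONE)
for k in cs:
    if cv2.contourArea(k)<800: continue
    f=np.zeros_like(red);cv2.drawContours(f,[k],-1,1,-1);f=cv2.erode(f,np.ones((7,7)))
    n,l,st,w=cv2.connectedComponentsWithStats((((h[...,2]<115)&(f>0)).astype('u1')));w=w[1:][st[1:,4]>30]
    P=pts(c,w,.025);print(len(w),w.round(1).tolist(),P.mean(0))
    q=cv2.boxPoints(cv2.minAreaRect(k));print("outline",q.tolist(),pts(c,q,.025).mean(0))
g=((h[...,1]<60)|(red>0)).astype('u1');g[270:]=0;g=cv2.morphologyEx(g,cv2.MORPH_CLOSE,np.ones((9,9)));g=cv2.morphologyEx(g,cv2.MORPH_OPEN,np.ones((7,7)))
for k in cv2.findContours(g,cv2.RETR_EXTERNAL,cv2.CHAIN_APPROX_NONE)[0]:
    if cv2.contourArea(k)>2000:
        q=cv2.approxPolyDP(cv2.convexHull(k),8,True)[:,0];P=pts(c,q,.005);print(q.tolist(),P.round(4).tolist(),P.mean(0))
E
```

```text
time: 23.45
tcp_pos: [0.5486, 0.2283, 0.2937]
ee_rot: [0.926, 0.377, -0.001, 0.0]
force: [0.2, 0.4, -0.3]
finger_gap: 0.085
grip_force: 0.0
[0.5485701  0.22829903 0.29372492] 44.258719917466614
[([283, 59, 77, 78, 4809], [321.0, 97.0]), ([565, 301, 75, 50, 1995], [597.0, 323.0])]
1 [[593.9, 322.5]] [ 0.64251152 -0.17663061]
outline [[558.0162353515625, 330.49481201171875], [577.554443359375, 292.44683837890625], [641.438232421875, 325.25201416015625], [621.9000244140625, 363.29998779296875]] [ 0.64304379 -0.19062377]
8 [[299.7, 77.0], [321.1, 77.0], [342.4, 76.8], [300.3, 99.1], [321.3, 99.0], [345.3, 112.5], [300.4, 120.6], [321.2, 120.3]] [0.59373445 0.2741356 ]
outline [[283.0, 59.0], [359.0, 59.0], [359.0, 136.0], [283.0, 136.0]] [0.59473227 0.27211066]
[[451, 197], [492, 162], [549, 170], [592, 207], [591, 255], [561, 268], [481, 269], [450, 233]] [[0.6223, 0.0793], [0.6831, 0.0786], [0.7242, 0.0229], [0.7342, -0.0534], [0.6978, -0.1089], [0.6605, -0.0974], [0.5874, -0.0248], [0.5915, 0.0433]] [ 0.66262709 -0.00752995]
[[363, 0], [428, 120], [301, 201], [210, 76], [299, 0]] [[0.6937, 0.3088], [0.6621, 0.1691], [0.492, 0.2054], [0.5269, 0.3745], [0.6479, 0.3556]] [0.60450338 0.2826832 ]
```

The plate stands at about (0.594, 0.272), within 2 mm of the tray's centre. Next is the cloche.

```bash
python3 -m pendant '{"xyz":[[-12,37,10],[-25,75,30],[-38,112,60],[-50,150,80],[-62,188,95],[-74,225,95],[-74,225,95],[-74,225,95]],"delta_rot":[[0,0,0],[0,0,0],[0,0,0],[0,0,0],[0,0,0],[0,0,0],[0,0,0],[0,0,0]],"claw":[85,85,85,85,85,85,85,85]}'
python3 - <<'E'
from h import *
o=status.get_obs();M=R.from_quat(o["ee_rot"]).as_matrix();T=o["tcp_pos"];print(T)
im=camera("wrist");cv2.imwrite("pics/w10.png",im[:,:,::-1]);c=cam("wrist",o)
# expected pixel of knob top, and dark-brown blob there
m,Tc=c;p=np.linalg.inv(Tc)@[.653,.0155,.142,1];u=m["cx"]+m["fx"]*p[0]/-p[2];v=m["cy"]-m["fy"]*p[1]/-p[2];print("exp",u,v)
u,v=int(u),int(v);print(cv2.cvtColor(im,cv2.COLOR_RGB2HSV)[max(0,v-60):v+60:12,max(0,u-72):u+72:12].tolist())
d=np.array([.653,.0155])-T[:2];print(d@M[:2,0],d@M[:2,1])
E
```

```text
time: 24.3
tcp_pos: [0.653, 0.0146, 0.1994]
ee_rot: [0.927, 0.375, -0.0, -0.0]
force: [-0.9, 0.1, -0.8]
finger_gap: 0.0848
grip_force: 0.0
[0.6529965  0.01456891 0.19935049]
exp 318.8169543728271 235.8691095297172
[[[36, 24, 105], [28, 34, 120], [34, 30, 145], [33, 31, 146], [32, 31, 141], [33, 33, 141], [32, 32, 136], [34, 31, 140], [32, 33, 140], [32, 30, 137], [34, 30, 136], [30, 35, 102]], [[32, 32, 112], [32, 32, 120], [34, 30, 145], [32, 29, 142], [19, 87, 108], [19, 161, 92], [19, 155, 82], [20, 162, 82], [22, 73, 101], [30, 31, 138], [32, 29, 134], [28, 36, 107]], [[30, 32, 112], [32, 31, 138], [32, 29, 140], [32, 31, 142], [19, 163, 83], [12, 155, 28], [15, 164, 28], [14, 167, 26], [19, 159, 82], [34, 30, 135], [32, 33, 138], [32, 30, 126]], [[39, 25, 102], [43, 27, 113], [30, 31, 141], [32, 32, 137], [19, 165, 62], [12, 177, 26], [12, 158, 29], [13, 179, 27], [19, 159, 74], [34, 32, 136], [30, 29, 133], [41, 25, 113]], [[36, 25, 103], [40, 23, 101], [44, 25, 113], [32, 32, 137], [11, 162, 30], [13, 156, 31], [11, 170, 30], [14, 182, 28], [15, 165, 37], [34, 31, 132], [40, 2
[... 294 characters left out ...]
], [13, 173, 28], [11, 176, 29], [41, 26, 109], [40, 27, 112], [36, 26, 97], [26, 39, 112]], [[17, 121, 99], [17, 122, 109], [23, 46, 140], [38, 29, 106], [33, 28, 109], [38, 25, 113], [35, 26, 106], [38, 27, 114], [35, 26, 107], [41, 28, 99], [22, 56, 145], [17, 122, 167]], [[16, 122, 94], [16, 123, 114], [16, 121, 112], [16, 122, 121], [23, 51, 130], [25, 44, 134], [27, 42, 127], [24, 46, 132], [23, 56, 128], [16, 120, 163], [17, 121, 164], [16, 122, 152]], [[16, 124, 97], [16, 122, 96], [16, 122, 115], [16, 120, 113], [16, 123, 116], [16, 123, 114], [16, 122, 121], [16, 122, 123], [16, 122, 157], [16, 122, 170], [16, 121, 162], [16, 123, 170]]]
0.0006504872246123065 -0.0006661837447621385
```

```bash
python3 - <<'E'
from h import *
o=status.get_obs();c=cam("wrist",o);im=cv2.imread("pics/w10.png");v=im.max(2)
m=(v<50).astype('u1');m[:150]=0;m[275:]=0;m[:,:260]=0;m[:,380:]=0
n,l,st,ce=cv2.connectedComponentsWithStats(m);i=1+st[1:,4].argmax();s=st[i];print(s)
b=s[1]+s[3];print("row widths",[(r,int((l[r]==i).sum())) for r in range(s[1],b,6)])
r0=s[2]/2;u=s[0]+r0
for r in(r0,):
    P=plane(c,(u,b-r),.142);M=R.from_quat(o["ee_rot"]).as_matrix();print("r",r,u,b-r,P,(P-o["tcp_pos"])@M)
E
```

```text
[ 292  190   52   67 2824]
row widths [(190, 14), (196, 33), (202, 41), (208, 45), (214, 47), (220, 50), (226, 51), (232, 52), (238, 50), (244, 46), (250, 36), (256, 13)]
r 26.0 318.0 231.0 [0.65443928 0.0190244  0.142     ] [ 0.00343164 -0.00109124  0.05749241]
```

```bash
python3 -m pendant '{"xyz":[[2,0,15],[2,0,35],[2,0,52],[2,0,62],[2,0,67],[2,0,67],[2,0,67],[2,0,67],[2,0,67],[2,0,67],[2,0,67],[2,0,67]],"delta_rot":[[0,0,0],[0,0,0],[0,0,0],[0,0,0],[0,0,0],[0,0,0],[0,0,0],[0,0,0],[0,0,0],[0,0,0],[0,0,0],[0,0,0]],"claw":[85,85,85,85,85,70,50,40,32,25,20,15]}'
python3 -m pendant '{"xyz":[[0,0,0],[0,0,0],[0,0,0],[0,0,0],[0,0,0],[0,0,0]],"delta_rot":[[0,0,0],[0,0,0],[0,0,0],[0,0,0],[0,0,0],[0,0,0]],"claw":[15,15,15,15,15,15]}'
```

```text
time: 25.55
tcp_pos: [0.655, 0.0179, 0.1333]
ee_rot: [0.926, 0.377, 0.001, 0.0]
force: [-2.1, 0.4, 5.7]
finger_gap: 0.0289
grip_force: 59.0
time: 26.15
tcp_pos: [0.655, 0.0179, 0.1333]
ee_rot: [0.926, 0.377, 0.001, 0.0]
force: [-2.0, 0.6, 5.5]
finger_gap: 0.0285
grip_force: 59.0
```

```bash
python3 -m pendant '{"xyz":[[0,0,-2],[0,0,-6],[0,0,-14],[0,0,-26],[0,0,-40],[2,-3,-54],[6,-10,-66],[13,-22,-74],[23,-39,-80],[35,-59,-80],[48,-81,-80],[61,-103,-80]],"delta_rot":[[0,0,0],[0,0,0],[0,0,0],[0,0,0],[0,0,0],[0,0,0],[0,0,0],[0,0,0],[0,0,0],[0,0,0],[0,0,0],[0,0,0]],"claw":[15,15,15,15,15,15,15,15,15,15,15,15]}'
python3 -m pendant '{"xyz":[[12,-20,0],[24,-40,0],[35,-60,0],[46,-78,0],[56,-94,0],[63,-107,0],[69,-115,0],[72,-120,0],[72.5,-121.5,0],[72.5,-121.5,0],[72.5,-121.5,0],[72.5,-121.5,0]],"delta_rot":[[0,0,0],[0,0,0],[0,0,0],[0,0,0],[0,0,0],[0,0,0],[0,0,0],[0,0,0],[0,0,0],[0,0,0],[0,0,0],[0,0,0]],"claw":[15,15,15,15,15,15,15,15,15,15,15,15]}'
python3 - <<'E'
from h import *
o=status.get_obs();M=R.from_quat(o["ee_rot"]).as_matrix();T=o["tcp_pos"];d=np.array([.594,.272])-T[:2];print(T,M[:,2].round(4),d@M[:2,0],d@M[:2,1])
E
```

```text
time: 27.35
tcp_pos: [0.625, 0.1368, 0.2121]
ee_rot: [0.926, 0.377, -0.0, -0.0]
force: [0.5, 0.5, -4.5]
finger_gap: 0.0287
grip_force: 59.5
time: 28.55
tcp_pos: [0.5936, 0.271, 0.2123]
ee_rot: [0.926, 0.377, -0.0, 0.0]
force: [-0.2, -0.3, -4.7]
finger_gap: 0.0289
grip_force: 59.4
[0.59364727 0.27104743 0.2122793 ] [ 0.e+00 -2.e-04 -1.e+00] 0.0009172979981148764 -0.00043632472907651274
```

```bash
python3 -m pendant '{"xyz":[[1,0,3],[1,0,9],[1,0,18],[1,0,28],[1,0,38],[1,0,47],[1,0,55],[1,0,61],[1,0,66],[1,0,69],[1,0,71],[1,0,71]],"delta_rot":[[0,0,0],[0,0,0],[0,0,0],[0,0,0],[0,0,0],[0,0,0],[0,0,0],[0,0,0],[0,0,0],[0,0,0],[0,0,0],[0,0,0]],"claw":[15,15,15,15,15,15,15,15,15,15,15,15]}'
python3 -m pendant '{"xyz":[[0,0,0.5],[0,0,1],[0,0,1.5],[0,0,2],[0,0,2.5],[0,0,3],[0,0,3.5],[0,0,3.5]],"delta_rot":[[0,0,0],[0,0,0],[0,0,0],[0,0,0],[0,0,0],[0,0,0],[0,0,0],[0,0,0]],"claw":[15,15,15,15,15,15,15,15]}'
```

```text
time: 29.75
tcp_pos: [0.5941, 0.2725, 0.1412]
ee_rot: [0.926, 0.377, -0.0, 0.0]
force: [-0.3, 0.3, -5.0]
finger_gap: 0.0286
grip_force: 59.4
time: 30.55
tcp_pos: [0.594, 0.2725, 0.1377]
ee_rot: [0.926, 0.377, -0.0, -0.0]
force: [-0.6, -0.8, -3.8]
finger_gap: 0.0285
grip_force: 59.4
```

```bash
python3 -m pendant '{"xyz":[[0,0,0.3],[0,0,0.6],[0,0,0.9],[0,0,1.2],[0,0,1.4],[0,0,1.4]],"delta_rot":[[0,0,0],[0,0,0],[0,0,0],[0,0,0],[0,0,0],[0,0,0]],"claw":[15,15,15,15,15,15]}'
```

```text
time: 31.15
tcp_pos: [0.5941, 0.2725, 0.1365]
ee_rot: [0.926, 0.377, 0.0, 0.0]
force: [-0.6, -0.4, -3.1]
finger_gap: 0.0284
grip_force: 59.4
```

```bash
python3 -m pendant '{"xyz":[[0,0,0.2],[0,0,0.4],[0,0,0.6],[0,0,0.8],[0,0,0.8]],"delta_rot":[[0,0,0],[0,0,0],[0,0,0],[0,0,0],[0,0,0]],"claw":[15,15,15,15,15]}'
```

```text
time: 31.65
tcp_pos: [0.5942, 0.2726, 0.1364]
ee_rot: [0.926, 0.377, 0.0, 0.0]
force: [-4.0, -0.3, 5.7]
finger_gap: 0.0291
grip_force: 59.8
```

Seated on the tray with light pressure. I release, rise and check by mask.

```bash
python3 -m pendant '{"xyz":[[0,0,-0.4],[0,0,-0.4],[0,0,-0.4],[0,0,-0.4],[0,0,-0.4],[0,0,-0.4],[0,0,-0.4],[0,0,-20],[0,0,-55],[0,0,-90],[0,0,-110],[0,0,-110]],"delta_rot":[[0,0,0],[0,0,0],[0,0,0],[0,0,0],[0,0,0],[0,0,0],[0,0,0],[0,0,0],[0,0,0],[0,0,0],[0,0,0],[0,0,0]],"claw":[30,35,50,70,85,85,85,85,85,85,85,85]}'
python3 - <<'E'
from h import *
o=status.get_obs();c=cam("wrist",o);im=camera("wrist")[:,:,::-1];cv2.imwrite("pics/w11.png",im);M=R.from_quat(o["ee_rot"]).as_matrix()
v=im.max(2);m=(v<50).astype('u1');m[275:]=0;m[:,:260]=0;m[:,380:]=0
n,l,st,ce=cv2.connectedComponentsWithStats(m);i=1+st[1:,4].argmax();s=st[i];print(s)
r=s[2]/2;P=plane(c,(s[0]+r,s[1]+s[3]-r),.145);print("knob",P[:2],"tcp",o["tcp_pos"])
# lifter & knob in scene/side
for nm,z in(("scene",.145),("side",.145)):
    a=camera(nm);cv2.imwrite(f"pics/{nm}11.png",a[:,:,::-1]);h=cv2.cvtColor(a,cv2.COLOR_RGB2HSV);cc=cam(nm);mm,T=cc
    def pr(p):
        q=np.linalg.inv(T)@[*p,1];return np.array([mm["cx"]-mm["fx"]*q[0]/q[2],mm["cy"]+mm["fy"]*q[1]/q[2]])
    k=pr((.594,.272,.125));b=((a.max(2)<75)).astype('u1')
    x0,y0=(k-15).astype(int);n,l,st,ce=cv2.connectedComponentsWithStats(b[y0:y0+30,x0:x0+30]);print(nm,"knob exp",k,[(s.tolist(),(q+[x0,y0]).round(1).tolist()) for s,q in zip(st[1:],ce[1:]) if s[4]>15])
    top,bot=pr((.46,.005,.083)),pr((.46,.005,0));print("grip exp",top,bot)
    x0,y0=int(top[0]-20),int(top[1]-12);w=(h[...,2]<115)&(h[...,1]>110)&(h[...,0]<14);n,l,st,ce=cv2.connectedComponentsWithStats(w[y0:y0+55,x0:x0+40].astype('u1'));print([(s+[x0,y0,0,0,0]).tolist() for s in st[1:] if s[4]>40])
E
```

```text
time: 32.85
tcp_pos: [0.5961, 0.2731, 0.2501]
ee_rot: [0.926, 0.377, 0.004, 0.001]
force: [0.1, 0.2, 1.1]
finger_gap: 0.0852
grip_force: 0.0
[299 180  39  27 663]
knob [0.60615179 0.28375882] tcp [0.59609389 0.27307436 0.25014421]
scene knob exp [376.47787355 137.51813507] [([11, 11, 8, 12, 91], [375.5, 138.4])]
grip exp [285.59252322 171.12711778] [287.08091831 196.10761053]
[]
side knob exp [289.7242732  148.20786163] [([12, 10, 9, 13, 88], [289.4, 149.6])]
grip exp [275.47073998 202.17862112] [276.01624338 227.72984702]
[[268, 203, 15, 26, 165]]
```

```bash
python3 -m pendant '{"xyz":[[0,0,-20],[0,0,-40],[0,0,-40],[0,0,-40],[0,0,-40]],"delta_rot":[[0,0,0],[0,0,0],[0,0,0],[0,0,0],[0,0,0]],"claw":[85,85,85,85,85]}' && python3 -c "
from plant import close_job
print(close_job())"
```

```text
time: 33.5
tcp_pos: [0.5932, 0.2723, 0.2832]
ee_rot: [0.926, 0.377, -0.002, -0.0]
force: [-0.4, -0.5, 0.8]
finger_gap: 0.0846
grip_force: 0.0
the job is handed in; nothing more can be done
None
```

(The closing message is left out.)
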